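# Line up and lock the castle nut on the hub

### The arm

A 6-joint arm with a two-finger parallel gripper is mounted at the origin on a cart in front of the work surface, level with it; the furniture and walls round the work are solid. World frame = base frame: x ahead of the robot, y to its left, z up, the work surface at z = 0. Lengths are in mm, angles in rad, forces in N, time in s.
With the tool pointing down it reaches from about 275 to 750 mm from the base axis. Payload 10.2 kg.
Tool frame: the origin (TCP) lies at the very end of the fingers, on their centre line; the grasp point (between the pads) lies 19 mm behind it; z points along the fingers, y is the line along which they close (so a half turn about z gives the same grasp; the last joint's range is limited). The gripper opens to 85 mm and grips with 20 to 120 N. Pads are 22 mm wide; open, the fingers measure 114 mm over their backs; the gripper's body (76 mm by 85 mm) begins 54 mm behind the grasp point. The pads swing forward as they close: fully open they stand 13 mm farther back than shut.
Start: joints at [-1.481, 0.313, 1.498, -0, 1.331, -0.223], TCP at [161.542, -499.535, 231.294] pointing down, gripper open.
Joint ranges: [-2.94, 2.94], [-0.97, 2.17], [0.19, 2.56], [-1.23, 4.37], [0.02, 3.11], [-2.88, 2.88]. Speed limits (rad/s): [2.39, 2.39, 3.01, 3.14, 3.14, 3.14].

### API

Orientations are given as a unit quaternion [w, x, y, z].
In Python, from rig import ctrl gives the robot as it stands.
- The arm moves only by the shell command python3 -m pendant 'ROWS' [FORCE]. ROWS is JSON, a list that holds one entry, the list of rows, each a list of 5 numbers: the shift along the tool's x, y, z normalised to -1 to 1, where 1 is 200 mm, then the turn about the tool's z normalised to -1 to 1, where 1 is pi rad, then the opening, from 0 (shut) to 1 (fully open). In form: [[[dx, dy, dz, spin, hand], ...]]. A call has 1 to 12 rows; each row is the pose to reach, as a shift and turn from the pose commanded when the call began, along the tool's axes at that moment, turning the shorter way round; what a row does not reach only later rows make up. A row lasts 1/10 s, in which the tool goes at most 50 mm and 8.59 degrees, less where a joint would pass 70% of its speed; a pose out of reach is approached as far as the arm can. A call with a number of a shift or a turn outside -1 to 1 is refused whole. A call with a gripper value outside its range is refused whole. The fingers move at their own pace and stop on an object; FORCE is the grip in N (left out, the last holds). Time passes only in rows, so rows that repeat a pose let the fingers close. It gives the time, the measured TCP pose, the force, the opening and the grip force at its end, in the units of the state.
- ctrl.sense(): the state, without advancing time (a new reading comes with each control period).
- ctrl.capture(name): name is "scene" or "top" or "wrist"; returns (picture, depth): 400x640x3 uint8, blue, green, red; 400x640 float32, mm along the optical axis (not along the pixel's ray), 0 where there is no reading.
- ctrl.get_calibration(name): a dict with "K" (3x3 intrinsics, pixels), "origin" and "rotation" of the camera in the world. Camera axes: x right, y down, z forward; pixel columns grow to the right and rows downward; lengths in mm; the calibration is good to about 2 mm. The wrist camera is an equidistant fisheye: a pixel r from the principal point sees the ray r / f radians off the axis. A picture is of the moment at which its call begins: read the wrist's pose just before it. get_calibration takes no time and is no camera call; for the wrist camera it gives the pose at the moment of the call.
- ctrl.finish_job(): hands the job in; it is judged then, once.
The state is a dict: "time_s": time; "joints": joint angles; "dq": joint speeds; "tau": joint torques, N m; "eef_pos": TCP position; "ee_rot": TCP orientation; "force": force on the tool from outside, world axes, zero at the start; "wrist_torque": the same for the moment, N m; "grip_width": opening from 0.0 (shut) to 1.0 (fully open); "grip_force": force on a finger pad.
Only numpy, scipy, OpenCV 4.12 (cv2) and the standard library are available. Lean on these libraries where they do the work, as an engineer would, in place of code of your own. Each camera call takes 0.05 s, during which the arm holds its last target. There are 200 camera calls.

### The job

Tighten the castle nut (clockwise from above) by pushing the handle of the ring spanner that sits on it, just as far as the next slot that lines up with the spindle's cross hole: not back to the slot before, nor on to the one after. Then push the locking pin along its guide, fully home through the slot and the hole, and leave it so. Do not shift the tape measure, the pliers or the marker pen.

Things in the scene. Friction and masses are not known exactly. Their poses are not given: they have to be found in the camera images.
- hub_fixture: Fixed fixture: dark steel base plate 12 mm thick (its x -75..75, y -145..80 mm), grey hub, upright dark spindle. Origin on the spindle's axis at the bench top; z up. Cross hole 9 mm, along the fixture's y at z = 83 mm. On the -y side the locking pin lies in an open guide along y: grey block 30 mm wide, y -136..-51 mm, with two cheeks whose tops are at z = 87 mm.
- spindle_top (a point): Centre of the top face of the spindle (40 mm across), 100 mm above the bench; a line scribed on it runs along the cross hole. The nut turns about the vertical through it. The steel castle nut is 65 mm across flats (hexagon z 42..72 mm); its crown, 64 mm across, z 72..94 mm, has six radial slots 13 mm wide, one every 60 degrees.
- castle_nut (a joint): Turn of nut and spanner together, rad; grows clockwise from above (tightening). 0: next slot on the cross hole, handle along the fixture's +y; slot before -1.047, slot after +1.047. Handle direction, anticlockwise from the fixture's x: pi/2 - value. Starts at -0.75 to -0.30. Dry friction 0.6 N m, stays where left. The pin enters freely within 0.1 rad of 0; from 0.2 rad on the crown blocks it.
- spanner_handle (a point): Point on the middle of the spanner's handle, 130 mm from the nut's axis, 53 mm above the bench; turns with the nut. The handle is a level light-metal bar 18 mm wide and 12 mm high (z 47..59 mm), 42 to 180 mm from the axis, with open space below it outside the base plate.
- lock_pin (a joint): How far the steel locking pin (8 mm thick) is pushed in toward the fixture's +y, m: starts at 0 to 0.010 with its tip outside the nut, fully home at 0.076, where it stops. It slides with 2 N of friction and stays where it is left.
- pin_head (a point): Centre of the pin's upright head plate, 108 mm above the bench: 30 mm wide across the guide, 6 mm thick along it, from z = 90 to 122 mm (above the cheeks). On the spindle's -y side, 124 mm from the axis when the pin is at 0, 48 mm when it is home. Push it on its outer face.
- yellow_tape_measure: Loose bystander: yellow tape measure, 71 x 82 x 36 mm, lying on its side; origin under its centre.
- pen: Loose bystander: black marker pen 134 x 14 x 15 mm, long along its y; origin under its middle.
- pliers: Loose bystander: slip-joint pliers 152 x 52 x 13 mm, long along its y, brown handles; origin under the middle.

How it is judged:
By the outcome, as a careful person would: the job done as asked, in the order asked, and still so for the second after the job is handed in, with the robot touching nothing.
It also fails if it takes over 48 s, if anything falls off the work surface, if the arm or the gripper's body presses on something with over 40 N, if the wrist force passes 120 N, or if a joint passes its speed limit or range.

## Working session

There is one attempt and no reset: what is moved stays moved. The work goes in short steps, Python scripts to look and compute and a shell command to move; the robot and the scene stay as the last step left them, time stands still between calls to the robot, and variables do not carry over. Pictures are saved under pics/ and viewed, at most 10 in all, crops included, and the job is handed in when it is done.

```bash
mkdir -p pics; python3 - <<'E'
from rig import ctrl
import cv2,numpy as np
s=ctrl.sense();print(s)
for n in ("scene","top"):
    p,d=ctrl.capture(n);cv2.imwrite(f"pics/{n}0.png",p);np.save(f"pics/{n}0.npy",d)
    c=ctrl.get_calibration(n);print(n,c)
E
```

```text
{'time_s': 0.0, 'joints': array([-1.48141655e+00,  3.13443449e-01,  1.49843668e+00, -3.47766491e-05,
        1.33103367e+00, -2.23412262e-01]), 'dq': array([0.00144586, 0.0003658 , 0.00065784, 0.00103177, 0.00130982,
       0.0026225 ]), 'tau': array([-1.52388252e-04, -4.12274837e+01, -2.59740651e+01, -1.97266386e-04,
        4.25568302e-03, -3.76480671e-05]), 'eef_pos': array([ 161.50052441, -499.26143894,  230.73859236]), 'ee_rot': array([-6.60222602e-04,  9.87794190e-01,  1.55763288e-01,  2.73858115e-05]), 'force': array([-0.37752372,  0.14807065, -0.39412593]), 'wrist_torque': array([-0.02711485, -0.01361105,  0.00733675]), 'grip_force': 0.0, 'grip_width': 1.0007421240829757}
scene {'K': array([[509.91023177,   0.        , 325.42720503],
       [  0.        , 509.91023177, 202.02426659],
       [  0.        ,   0.        ,   1.        ]]), 'origin': array([215.25699259, 749.55941772, 856.36150245]), 'rotation': array([ 0.09830155, -0.21524896,  0.88879089, -0.39249898])}
top {'K': array([[479.26208384,   0.        , 313.90809903],
       [  0.        , 479.26208384, 193.03682338],
       [  0.        ,   0.        ,   1.        ]]), 'origin': array([542.30017482,  -4.29802944, 987.50055132]), 'rotation': array([-0.02225039,  0.71605381, -0.69724128,  0.02502891])}
```

View pics/top0.png

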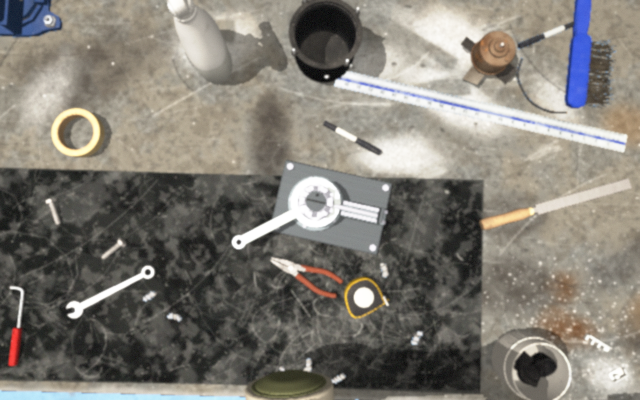

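View pics/scene0.png

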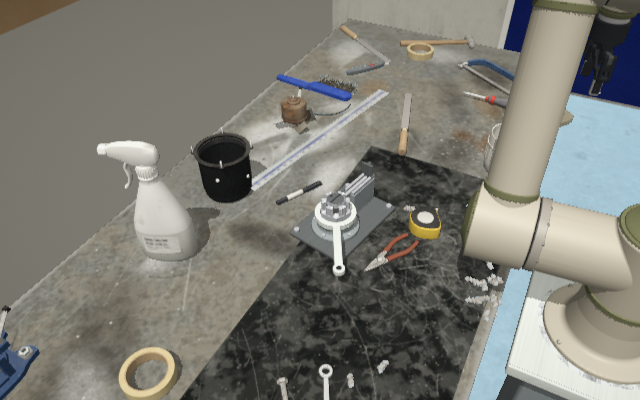

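The top view shows the nut at (316,202), the handle running to (238,242), the guide running right to (385,213), the pliers at (272–340, 258–298) and the tape at (364,297). The pen at (352,137) is clear of the work. Next I'll measure with depth.

```bash
cat > h.py <<'E'
import numpy as np,cv2
from scipy.spatial.transform import Rotation as R
from rig import ctrl
def rot(q): return R.from_quat(np.r_[q[1:],q[0]]).as_matrix()
def cloud(d,c):
    v,u=np.mgrid[:400,:640];K=c["K"]
    P=np.stack([(u-K[0,2])/K[0,0]*d,(v-K[1,2])/K[1,1]*d,d],-1)
    return P@rot(np.asarray(c["rotation"])).T+c["origin"]
def ray(u,v,z,c):
    K=c["K"];r=rot(np.asarray(c["rotation"]))@[(u-K[0,2])/K[0,0],(v-K[1,2])/K[1,1],1]
    o=c["origin"];return o+r*(z-o[2])/r[2]
E
python3 - <<'E'
from h import *
c=ctrl.get_calibration("top");d=np.load("pics/top0.npy");p=cv2.imread("pics/top0.png");P=cloud(d,c)
print("bench z",P[270,220,2],P[330,250,2])
for n,(u,v) in dict(spindle=(316,202),hend=(238,242),plate=(350,235)).items(): print(n,P[v,u],ray(u,v,100,c))
m=np.zeros(d.shape,bool);m[160:260,225:400]=1
def sel(a,b): return m&(P[...,2]>a)&(P[...,2]<b)&(d>0)
def box(n,k):
    q=P[k][:,:2].astype(np.float32);r=cv2.minAreaRect(q);print(n,len(q),r,q.mean(0));
    # pca
    print("  dir",np.degrees(np.arctan2(*np.linalg.svd(q-q.mean(0))[2][0][::-1])) if len(q)>2 else None)
k=sel(8,16);box("plate",k)
hm=np.zeros_like(m);hm[:,:290]=1
box("handle",sel(48,64)&hm)
hd=np.zeros_like(m);hd[:,340:]=1
box("pinhead",sel(110,130)&hd); box("cheeks",sel(82,92)&hd)
box("spindletop",sel(97,106)&~hd)
box("crown",sel(89,106)&~hd)
cv2.imwrite("pics/crop.png",cv2.resize(p[155:260,225:400],None,fx=4.5,fy=4.5,interpolation=cv2.INTER_CUBIC))
E
```

```text
bench z -3.761335891652834 0.38593625420674016
spindle [585.30284472 -11.32701506  98.70100459] [585.2399956  -11.31674208 100.        ]
hend [506.11385555 136.47101987  59.86548723] [507.67947154 130.38058902 100.        ]
plate [524.31174874 -82.86485528  10.25710523] [525.9636743  -75.64985229 100.        ]
plate 4457 ((554.3068237304688, -36.2529296875), (224.71343994140625, 202.29981994628906), 78.8560791015625) [578.392   -51.60675]
  dir -106.73553
handle 622 ((532.0884399414062, 92.38816833496094), (24.824975967407227, 126.7921371459961), 30.8448543548584) [528.96405  94.63821]
  dir 119.130295
pinhead 66 ((562.82421875, -128.58078002929688), (6.183560371398926, 28.67054557800293), 77.99230194091797) [ 562.8252 -128.0078]
  dir 168.26196
cheeks 412 ((568.7894287109375, -99.27743530273438), (87.5955810546875, 25.90389633178711), 78.72760009765625) [569.58844 -94.8221 ]
  dir -101.36085
spindletop 360 ((586.5255126953125, -9.369054794311523), (40.283390045166016, 40.61281204223633), 10.37240219116211) [586.76373   -9.497271]
  dir -161.16986
crown 638 ((586.5149536132812, -9.523509979248047), (61.83167266845703, 59.39506530761719), 28.195667266845703) [586.4574    -9.315315]
  dir -133.05182
```

View pics/crop.png

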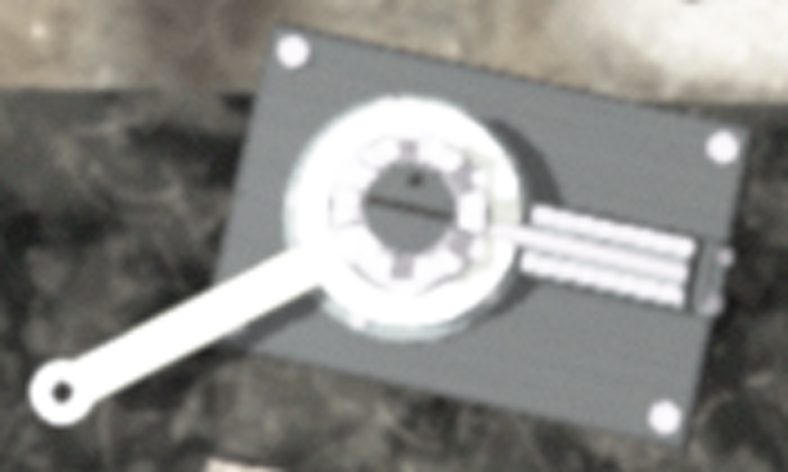

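Measured values:
- The spindle axis is at (586.6, −9.4).
- The fixture's +y points at 78.8°. The plate, cheeks and pin head all agree on this.
- The handle is at 119.1°, so the nut is at about −0.70 rad.
- The pin is at about 3 mm.

Now I'll approach above the handle's trailing side with the gripper shut.

```bash
python3 -m pendant '[[[0.21,-0.195,0,0,0],[0.42,-0.39,0,0,0],[0.63,-0.585,0,0,0],[0.83,-0.78,0,0,0],[0.83,-0.78,0,0,0],[0.83,-0.78,0,0,0]]]' && python3 -m pendant '[[[0.21,-0.195,0,0,0],[0.42,-0.39,0,0,0],[0.63,-0.585,0,0,0],[0.83,-0.78,0,0,0],[0.83,-0.78,0,0,0],[0.83,-0.78,0,0,0]]]' && python3 -m pendant '[[[0.21,-0.195,0,0,0],[0.42,-0.39,0,0,0],[0.63,-0.585,0,0,0],[0.81,-0.77,0,0,0],[0.81,-0.77,0,-0.06,0],[0.81,-0.77,0,-0.06,0],[0.81,-0.77,0,-0.06,0]]]'
python3 - <<'E'
from h import *
s=ctrl.sense();p=s["eef_pos"];M=rot(s["ee_rot"]);print(s["time_s"],p,np.degrees(np.arctan2(M[1,0],M[0,0])))
c=ctrl.get_calibration("top")
print("plier tip",ray(272,260,8,c),"tape",ray(364,297,36,c))
A=np.array([586.6,-9.4]);a0=np.arctan2(M[1,0],M[0,0])
def row(th,off,r=140):
    t=np.radians(th);g=A+r*np.array([np.cos(t),np.sin(t)])+off*np.array([-np.sin(t),np.cos(t)])
    l=M.T@np.array([g[0]-p[0],g[1]-p[1],0]);sp=(a0-(t-np.pi/2))/np.pi
    return np.round(np.r_[l/200,sp],4),g.round(1)
print("start",row(119.1,32))
for th in np.linspace(119.1,78.8,11): print(round(th,1),row(th,20))
E
```

```text
time_s: 0.7
eef_pos: [272.5, -297.4, 231.4]
ee_rot: [-0.0, 0.988, 0.158, 0.0]
force: [1.1, 0.2, 0.2]
grip_width: 0.004
grip_force: 0.0
time_s: 1.3
eef_pos: [382.3, -98.6, 231.1]
ee_rot: [-0.0, 0.987, 0.158, -0.0]
force: [0.1, -0.3, -0.9]
grip_width: 0.001
grip_force: 0.0
time_s: 2.0
eef_pos: [488.5, 95.2, 230.8]
ee_rot: [0.0, 0.969, 0.248, -0.0]
force: [0.4, -1.6, -0.0]
grip_width: 0.002
grip_force: 0.0
2.0 [488.52200394  95.21297273 230.75455922] 28.737343747590067
plier tip [469.57828986  74.10105559   8.        ] tape [ 404.31110147 -110.86596669   36.        ]
start (array([ 0.0141, -0.0046, -0.    , -0.002 ]), array([490.6,  97.4]))
119.1 (array([ 0.0741, -0.0049, -0.0001, -0.002 ]), array([501. , 103.2]))
115.1 (array([ 1.235e-01, -1.050e-02, -1.000e-04,  2.040e-02]), array([509.2, 108.9]))
111.0 (array([ 0.1732, -0.0127, -0.0002,  0.0428]), array([517.7, 114.1]))
107.0 (array([ 2.229e-01, -1.130e-02, -2.000e-04,  6.520e-02]), array([526.5, 118.6]))
103.0 (array([ 0.2724, -0.0064, -0.0003,  0.0875]), array([535.7, 122.5]))
98.9 (array([ 3.214e-01,  1.900e-03, -3.000e-04,  1.099e-01]), array([545.1, 125.8]))
94.9 (array([ 0.3697,  0.0136, -0.0004,  0.1323]), array([554.7, 128.4]))
90.9 (array([ 4.171e-01,  2.880e-02, -4.000e-04,  1.547e-01]), array([564.4, 130.3]))
86.9 (array([ 0.4633,  0.0472, -0.0005,  0.1771]), array([574.3, 131.5]))
82.8 (array([ 5.080e-01,  6.880e-02, -5.000e-04,  1.995e-01]), array([584.2, 132. ]))
78.8 (array([ 0.5512,  0.0935, -0.0006,  0.2219]), array([594.2, 131.8]))
```

The tool is 14 mm clear of the handle. I'll descend to z≈38 and push along the arc, stopping a little short.

```bash
python3 -m pendant '[[[0,0,0.25,0,0],[0,0,0.5,0,0],[0,0,0.7,0,0],[0,0,0.85,0,0],[0,0,0.96,0,0],[0,0,0.96,0,0],[0,0,0.96,0,0]]]' && python3 -m pendant '[[[0.03,-0.003,0,0,0],[0.07,-0.005,0,0,0],[0.123,-0.01,0,0.02,0],[0.173,-0.013,0,0.043,0],[0.223,-0.011,0,0.065,0],[0.272,-0.006,0,0.087,0],[0.321,0.002,0,0.11,0],[0.37,0.014,0,0.132,0],[0.417,0.029,0,0.155,0],[0.445,0.04,0,0.168,0],[0.463,0.047,0,0.177,0],[0.463,0.047,0,0.177,0]]]'
cat > ang.py <<'E'
from h import *
import sys
d=ctrl.capture("top");c=ctrl.get_calibration("top");P=cloud(d[1],c);z=P[...,2]
A=np.array([586.6,-9.4]);D=P[...,:2]-A;r=np.hypot(D[...,0],D[...,1]);th=np.degrees(np.arctan2(D[...,1],D[...,0]))
k=(z>50)&(z<66)&(r>55)&(r<100)&(th>60)&(th<135)
print(k.sum(),"handle",np.mean(th[k]),th[k].min(),th[k].max())
k=(z>108)&(z<130)&(r>30)&(r<140)&(abs(th+101.2)<30);print("head",k.sum(),P[k].mean(0),np.median(r[k]))
p=cv2.resize(d[0][155:260,225:400],None,fx=4.5,fy=4.5,interpolation=cv2.INTER_CUBIC);cv2.imwrite("pics/%s.png"%sys.argv[1],p)
s=ctrl.sense();M=rot(s["ee_rot"]);a0=np.arctan2(M[1,0],M[0,0]);print(s["time_s"],s["eef_pos"],np.degrees(a0),s["force"])
E
python3 ang.py a1
```

```text
time_s: 2.7
eef_pos: [488.6, 95.0, 39.9]
ee_rot: [0.0, 0.969, 0.247, 0.0]
force: [0.1, 0.3, 1.0]
grip_width: 0.004
grip_force: 0.0
time_s: 3.9
eef_pos: [574.6, 132.5, 39.8]
ee_rot: [-0.0, 1.0, -0.027, 0.001]
force: [-0.0, -0.1, -0.1]
grip_width: -0.001
grip_force: 0.0
181 handle 87.62517793286277 78.62316778113255 96.75613920060744
head 68 [ 562.97040829 -128.01213613  119.35535729] 120.94856562242529
3.95 [574.44434917 132.25992688  39.62110491] -3.0886773074847356 [-0.52912245  0.48947216  0.93708188]
```

The handle is at about 87.5° and the target is 78.8°. I'll finish the push, back off and look.

```bash
python3 -m pendant '[[[0.03,0,0,0.012,0],[0.055,-0.001,0,0.024,0],[0.08,-0.002,0,0.035,0],[0.092,-0.003,0,0.041,0],[0.099,-0.003,0,0.045,0],[0.099,-0.003,0,0.045,0],[0.099,-0.003,0,0.045,0]]]' && python3 -m pendant '[[[-0.1,0,0,0,0],[-0.25,0,0,0,0],[-0.25,0,-0.2,0,0],[-0.25,0,-0.45,0,0],[-0.25,0.2,-0.7,0,0],[-0.25,0.2,-0.95,0,0],[-0.5,0.2,-0.95,0,0],[-0.6,0.2,-0.95,0,0],[-0.6,0.2,-0.95,0,0]]]'; python3 ang.py a2
```

```text
time_s: 4.65
eef_pos: [593.4, 132.0, 39.3]
ee_rot: [-0.0, 0.995, -0.098, -0.0]
force: [-2.9, 2.9, 0.6]
grip_width: -0.001
grip_force: 1.8
time_s: 5.55
eef_pos: [466.8, 115.9, 230.5]
ee_rot: [0.0, 0.995, -0.097, 0.001]
force: [0.8, -0.1, 0.2]
grip_width: 0.003
grip_force: 0.0
217 handle 80.2561202315713 71.7474093486258 88.8603805077427
head 67 [ 562.97756769 -127.95606311  119.78256473] 120.9384564008733
5.6 [468.03134709 115.65058943 230.08317704] -11.205970437063137 [ 0.70974578 -1.11690511 -0.25162236]
```

View pics/a2.png

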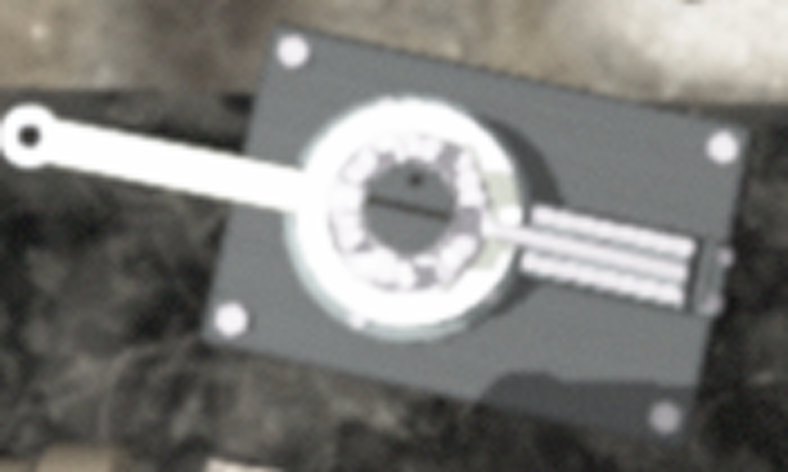

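The handle is at about 80°, roughly −0.02 rad, and the slot lines up with the pin. The picture shows the slot at (470,220) directly ahead of the pin tip at (490,228). Now I'll go to the outer side of the pin head; tool −y already points along the fixture's +y.

```bash
python3 -m pendant '[[[0.1,0.2,0,0,0],[0.2,0.4,0,0,0],[0.3,0.6,0,0,0],[0.4,0.8,0,0,0],[0.4,0.8,0,0,0],[0.4,0.8,0,0,0]]]' && python3 -m pendant '[[[0.15,0.2,0,0,0],[0.3,0.4,0,0,0],[0.3,0.5,0,0,0],[0.3,0.5,0.2,0,0],[0.3,0.5,0.4,0,0],[0.3,0.5,0.6,0,0],[0.3,0.5,0.665,0,0],[0.3,0.5,0.665,0,0],[0.3,0.5,0.665,0,0]]]'; python3 - <<'E'
from h import *
s=ctrl.sense();A=np.array([586.6,-9.4,0]);f=np.array([np.cos(np.radians(78.8)),np.sin(np.radians(78.8)),0]);g=np.array([f[1],-f[0],0])
D=s["eef_pos"]-A;M=rot(s["ee_rot"]);print("along",D@f,"across",D@g,s["eef_pos"],M.T@f,s["force"])
E
```

```text
time_s: 6.2
eef_pos: [516.0, -57.8, 228.7]
ee_rot: [-0.0, 0.995, -0.099, -0.0]
force: [-0.0, -0.3, 0.1]
grip_width: 0.0
grip_force: 0.0
time_s: 7.1
eef_pos: [555.9, -166.5, 98.2]
ee_rot: [0.001, 0.995, -0.098, 0.001]
force: [-0.4, 0.5, 0.9]
grip_width: -0.001
grip_force: 0.0
along -160.09072299092014 across 0.43042528128919294 [ 555.92711018 -166.52542342   98.1557683 ] [ 1.40955474e-04 -9.99999630e-01 -8.48368549e-04] [-0.40155681  0.5022231   0.88998984]
```

I'm in position: 160 mm out and 0.4 mm off centre. I'll push 75 mm first and check the force.

```bash
python3 -m pendant '[[[0,-0.04,0,0,0],[0,-0.08,0,0,0],[0,-0.11,0,0,0],[0,-0.14,0,0,0],[0,-0.17,0,0,0],[0,-0.2,0,0,0]]]' && python3 -m pendant '[[[0,-0.03,0,0,0],[0,-0.06,0,0,0],[0,-0.09,0,0,0],[0,-0.12,0,0,0],[0,-0.15,0,0,0],[0,-0.175,0,0,0],[0,-0.175,0,0,0]]]'; python3 ang.py a3
```

```text
time_s: 7.7
eef_pos: [562.9, -127.0, 96.6]
ee_rot: [0.0, 0.995, -0.098, 0.0]
force: [0.1, -2.7, 1.7]
grip_width: -0.001
grip_force: 1.3
time_s: 8.4
eef_pos: [569.4, -92.0, 96.1]
ee_rot: [-0.0, 0.995, -0.098, -0.0]
force: [-0.2, -0.5, -0.8]
grip_width: -0.001
grip_force: 0.0
215 handle 80.24428074187726 71.8393778716419 88.98553861557806
head 0 [nan nan nan] nan
8.45 [569.20709433 -92.24784666  95.9478968 ] -11.20668557805971 [-0.3948299  -0.56422524  0.40929062]ang.py:7: RuntimeWarning: Mean of empty slice.
  k=(z>108)&(z<130)&(r>30)&(r<140)&(abs(th+101.2)<30);print("head",k.sum(),P[k].mean(0),np.median(r[k]))
  ret = um.true_divide(
  return _methods._mean(a, axis=axis, dtype=dtype,
  ret = ret.dtype.type(ret / rcount)
```

Now about 84 mm from the axis, with only light friction. I'll continue gently to the stop.

```bash
python3 -m pendant '[[[0,-0.02,0,0,0],[0,-0.04,0,0,0],[0,-0.06,0,0,0],[0,-0.075,0,0,0]]]' && python3 -m pendant '[[[0,-0.01,0,0,0]]]' && python3 -m pendant '[[[0,-0.01,0,0,0]]]'&& python3 -m pendant '[[[0,-0.01,0,0,0]]]'
```

```text
time_s: 8.85
eef_pos: [572.2, -77.8, 96.0]
ee_rot: [-0.0, 0.995, -0.098, -0.0]
force: [-2.2, -1.1, -1.1]
grip_width: 0.001
grip_force: 1.1
time_s: 8.95
eef_pos: [572.6, -75.9, 96.1]
ee_rot: [-0.0, 0.995, -0.098, -0.0]
force: [-1.5, -1.5, -0.1]
grip_width: 0.0
grip_force: 1.1
time_s: 9.05
eef_pos: [573.1, -74.1, 96.2]
ee_rot: [-0.0, 0.995, -0.098, -0.0]
force: [-1.7, -3.2, -1.2]
grip_width: 0.001
grip_force: 1.1
time_s: 9.15
eef_pos: [573.4, -72.9, 96.3]
ee_rot: [0.001, 0.995, -0.098, -0.0]
force: [-5.8, -12.7, 0.0]
grip_width: -0.001
grip_force: 6.9
```

The force rises at about 65 mm from the axis, as predicted for home. One small nudge to confirm it's seated, then retreat.

```bash
python3 -m pendant '[[[0,-0.004,0,0,0],[0,-0.004,0,0,0]]]' && python3 -m pendant '[[[0,0.05,0,0,0],[0,0.2,0,0,0],[0,0.4,0,0,0],[0,0.5,-0.2,0,0],[0,0.6,-0.4,0,0],[0,0.8,-0.6,0,0],[0,0.9,-0.6,0,0],[0,0.9,-0.6,0,0]]]'; python3 ang.py a4
```

```text
time_s: 9.35
eef_pos: [573.4, -73.0, 96.3]
ee_rot: [0.001, 0.995, -0.098, -0.0]
force: [-4.3, -9.2, -1.3]
grip_width: -0.001
grip_force: 5.2
time_s: 10.15
eef_pos: [538.5, -251.1, 217.8]
ee_rot: [0.001, 0.995, -0.1, 0.002]
force: [1.4, 0.0, -0.5]
grip_width: -0.001
grip_force: 0.0
217 handle 80.25737384623115 71.66560468849957 88.87295812410447
head 58 [577.1640371  -56.12972187 120.7138254 ] 48.61233878937572
10.2 [ 538.49924112 -249.24096701  216.64764272] -11.35844362161166 [-0.22818103  0.65319463 -0.41549555]
```

View pics/a4.png

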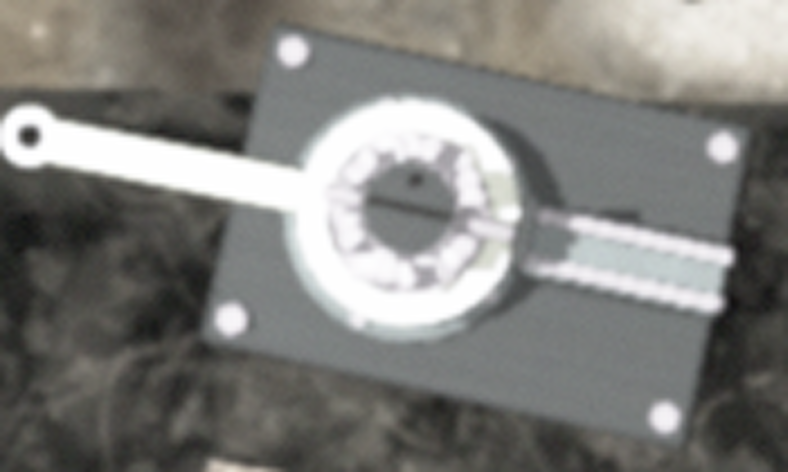

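The pin head now sits by the nut at (548,242), 48.6 mm from the axis against 48 mm for home. The pin passes into the slot at (480,225), and the handle hasn't moved. Robot is clear.

```bash
python3 -c "
from rig import ctrl
print(ctrl.finish_job())"
```

```text
the job is handed in; nothing more can be done
None
```

The nut is tightened to the next slot (about −0.02 rad, within the 0.1 rad tolerance), the locking pin is fully home against its stop (head 48.6 mm from the axis by camera, 48 mm nominal), the tool kept clear of the tape measure, pliers and pen (I did not re-measure them), and the job was handed in at about 10 s.

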